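# Nip up the water union of the coffee machine

## Robot

A 6-joint arm with a two-finger parallel gripper is mounted at the origin on the work surface. World frame = base frame: x ahead of the robot, y to its left, z up, the work surface at z = 0. Lengths are in m, angles in rad, forces in N, time in s.
With the tool pointing down it reaches from about 0.375 to 0.975 m from the base axis. Payload 3.8 kg.
Tool frame: the origin (TCP) lies midway between the tips of the shut fingers; the grasp point (between the pads) lies 19 mm behind it; z points along the fingers, y is the direction in which the jaws open and shut (so a half turn about z gives the same grasp; the last joint's range is limited). The gripper opens to 85 mm and grips with 20 to 120 N. Pads are 22 mm wide; open, the fingers measure 114 mm over their backs; the gripper's body (76 mm by 85 mm) begins 54 mm behind the grasp point. The pads swing forward as they close: fully open they stand 13 mm farther back than shut.
Start: joints at [1.148, 0.264, 1.604, -0, 1.274, -0.037], TCP at [0.254, 0.625, 0.231] pointing down, gripper open.
Joint ranges: [-2.63, 2.63], [-0.94, 2.18], [0.31, 2.57], [-1.31, 4.45], [0, 2.66], [-2.55, 2.55]. Speed limits (rad/s): [2.57, 2.57, 3.14, 3.14, 3.14, 3.14].

## Interface

Orientations are given as a rotation vector (axis times angle).
In Python, from workcell import bot gives the robot as it stands.
- The arm moves only by the tool drive_tool, never from a script. Its argument "deltas" is a list of rows, each an object with "hand": the opening, from 0 (shut) to 1 (fully open); "offset": the shift along the world's x, y, z in cm, a list of three; "angular": the turn, a rotation vector about the world's x, y, z in degrees, a list of three. A call has 1 to 8 rows; each row is the pose to reach, as a shift and turn from the pose commanded when the call began; what a row does not reach only later rows make up. A row lasts 1/8 s, in which the tool goes at most 62.5 mm and 10.7 degrees, less where a joint would pass 70% of its speed; a pose out of reach is approached as far as the arm can. A call with a gripper value outside its range is refused whole. The fingers move at their own pace and stop on an object; "force" is the grip in N (left out, the last holds). Time passes only in rows, so rows that repeat a pose let the fingers close. It gives the time, the measured TCP pose, the force and the opening at its end, in the units of the state.
- bot.read_state(): the state, without advancing time (a new reading comes with each control period).
- bot.read_camera(name): name is "scene" or "top"; returns a dict with "frame" (480x640x3 uint8, blue, green, red), "mtx" (3x3 intrinsics, pixels), "k1" (the pictures are not rectified: a ray, as slopes to the right and down, at radius r is drawn at 1 + k1 r^2 times it, then the intrinsics apply), "R" (3x3) and "t" (3): a world point X has camera coordinates R X + t. Camera axes: x right, y down, z forward; pixel columns grow to the right and rows downward; lengths in m; the calibration is good to about 2 mm. A picture is of the moment at which its call begins. There is no depth.
- bot.finish_job(): hands the job in, once; it reports no verdict.
The state is a dict: "time": time; "q": joint angles; "joint_vel": joint speeds; "joint_torque": joint torques, N m; "tool_pos": TCP position; "tcp_rot": TCP orientation; "wrist_force": force on the tool from outside, world axes, zero at the start; "torque": the same for the moment, N m; "width": opening from 0.0 (shut) to 1.0 (fully open).
Only numpy, scipy, OpenCV 4.12 (cv2) and the standard library are available. Lean on these libraries where they do the work, as an engineer would, in place of code of your own. Each camera call takes 0.05 s, during which the arm holds its last target. There are 200 camera calls.

## Task

Roll the worm of the adjustable wrench that sits on the brass union nut, by its knurled knob, until the jaws just fit the nut; then press the wrench handle down onto its stop post so that the nut turns with it. Leave the shut-off valve's knob alone, then let go.

Things in the scene. Friction and masses are not known exactly. Their poses are not given: they have to be found in the camera images.
- worm_knob (a point): Centre of the round knurled steel knob (26 mm wide, 26 mm tall) on the wrench's upright worm; all below it is 7 mm or more under its underside. Clockwise from above lowers the upper jaw 9 mm per rad; takes 0.25 N m. Frame fixed to the wrench, not the knob: y along the handle to its free end, z up, x along the nut's axis, which lies 56 mm behind (-y) and 71 mm below, 150 mm above the counter.
- handle_end (a point): Point to press on the upper edge of the wrench's handle, 190 mm from the nut's axis along it, 12 mm above its centre line, 23 mm from its free end; axes as worm_knob. Handle 14 mm thick, 24 mm high, level at first. The wrench can only swing about the nut's axis: handle down by 0.55 rad, to a rubber-capped post. It takes 3 to 6 N and stays where it is left.
- jaw (a joint): How far the wrench's upper (moving) jaw has been lowered, m: 0 = 10 mm of slack over the nut, 0.010 = both jaws just touch it, where the knob goes stiff. Starts between 0 and 0.003. With more than about 2 mm of slack too much of the handle's swing is lost, with more than 3 mm the wrench slips round the nut.
- nut (a joint): Turn of the brass hexagon union nut (46 mm across flats, 24 mm thick) between the jaws, rad: 0 at the start, grows as the handle goes down and takes the nut along.
- valve (a joint): Turn of the shut-off valve's knob, rad, 0 at the start, to be left alone: a knurled steel knob 30 mm wide and 24 mm tall on its own upright copper pipe, on the far side of the nut from the handle, 95 mm from the nut's axis, its centre about 80 mm lower than the worm's knob.

How it is judged:
By the outcome, as a careful person would: the job done as asked, in the order asked, and still so for the second after the job is handed in, with the robot touching nothing.
It also fails if it takes over 42 s, if anything falls off the work surface, if the arm or the gripper's body presses on something with over 40 N, if the wrist force passes 120 N, or if a joint passes its speed limit or range.

## Working session

There is one attempt and no reset: what is moved stays moved. The work goes in short steps, Python scripts to look and compute and a tool call to move; the robot and the scene stay as the last step left them, time stands still between calls to the robot, and variables do not carry over. Pictures are saved under pics/ and viewed, about 8 in all and at most 12, crops included, and the job is handed in when it is done.

Besides the shell and the picture viewer there is one more tool, called after "Request:" as name([rows], argument=value, ...), one row to a line, values as JSON. drive_tool: Moves the arm, as the interface text tells. Its arguments: {"type":"object","properties":{"deltas":{"type":"array"},"force":{"type":"number"}},"required":["deltas"]}

```bash
mkdir -p pics
cat > h.py <<'E'
import numpy as np, cv2
from workcell import bot
def grab(n,name=None):
    c=bot.read_camera(n)
    if name: cv2.imwrite('pics/'+name,c['frame'])
    return c
def ray(c,u,v):
    p=cv2.undistortPoints(np.array([[[u,v]]],float),c['mtx'],np.array([c['k1'],0,0,0.]))[0,0]
    R=np.array(c['R']);return -R.T@np.array(c['t']), R.T@np.array([p[0],p[1],1])
def onz(c,u,v,z):
    o,d=ray(c,u,v);return o+d*(z-o[2])/d[2]
def proj(c,X):
    return cv2.projectPoints(np.array([X],float).reshape(-1,1,3),cv2.Rodrigues(np.array(c['R']))[0],np.array(c['t'],float),c['mtx'],np.array([c['k1'],0,0,0.]))[0].reshape(-1,2)
def tri(c1,p1,c2,p2):
    o1,d1=ray(c1,*p1);o2,d2=ray(c2,*p2)
    s=np.linalg.lstsq(np.c_[d1,-d2],o2-o1,rcond=None)[0]
    a,b=o1+s[0]*d1,o2+s[1]*d2
    return (a+b)/2,np.linalg.norm(a-b)
E
python3 - <<'E'
from h import *
for n in('scene','top'):
    c=grab(n,n+'0.png');R=np.array(c['R']);print(n,-R.T@np.array(c['t']),R[2],c['k1'],c['mtx'][0])
s=bot.read_state();print(s)
E
```

```text
scene [0.99065254 0.09605232 0.7979193 ] [-0.5484304  -0.15973092 -0.82079847] -0.14065054517733003 [508.46032725   0.         318.48324991]
top [ 4.52712854e-01 -7.48026876e-04  1.07132104e+00] [ 0.13676515 -0.04066895 -0.98976832] -0.04724518724601199 [589.7532098    0.         315.23538113]
{'time': 0.1, 'q': array([ 1.14812360e+00,  2.64666967e-01,  1.60524124e+00, -1.10821665e-05,
        1.27370526e+00, -3.69192675e-02]), 'joint_vel': array([-7.74993483e-04, -5.40868915e-04, -2.85880822e-03, -7.02858857e-05,
       -2.82444703e-03,  4.07196005e-04]), 'joint_torque': array([ 6.66753986e-04, -5.16705179e+01, -3.68591201e+01,  3.32913055e-05,
        6.22758118e-03, -6.07726520e-05]), 'tool_pos': array([0.25371892, 0.62478613, 0.23009178]), 'tcp_rot': array([-0.60209856, -3.08289556,  0.00309418]), 'wrist_force': array([-0.34803625,  0.10785882, -0.86892062]), 'torque': array([-0.0310465 ,  0.01276938,  0.00329513]), 'width': 1.0001612548514258}
```

View pics/scene0.png

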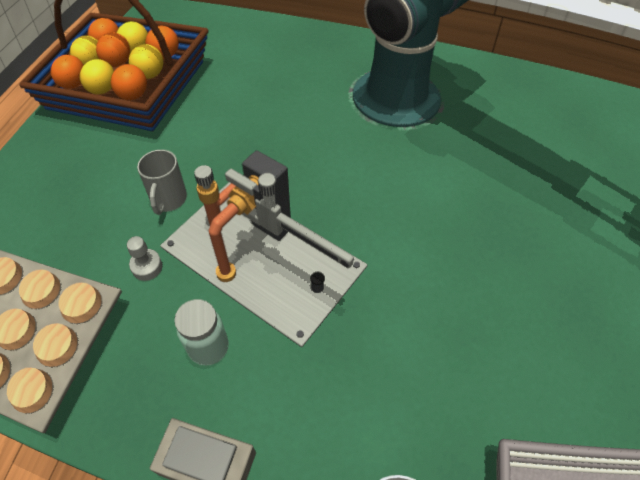

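View pics/top0.png

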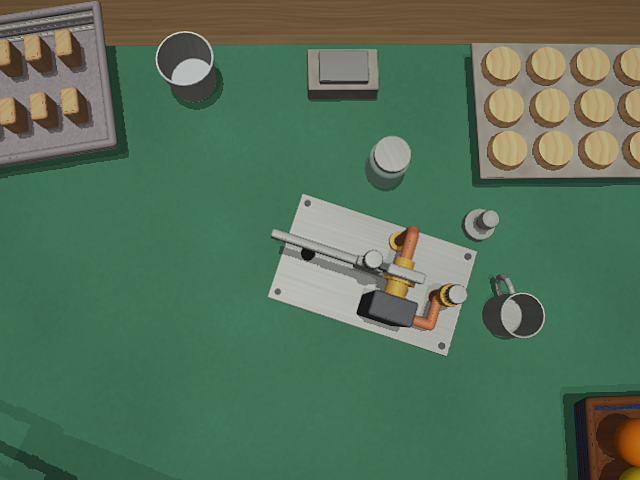

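Run:
```python
from h import *
a=cv2.imread('pics/top0.png')[205:325,255:485];b=cv2.imread('pics/scene0.png')[140:290,180:380]
a=cv2.resize(a,(800,417),interpolation=cv2.INTER_CUBIC)[:,:]
cv2.imwrite('pics/ta.png',a)
cv2.imwrite('pics/sb.png',cv2.resize(b,(800,600),interpolation=cv2.INTER_CUBIC))
```

```text
(no output)
```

View pics/ta.png

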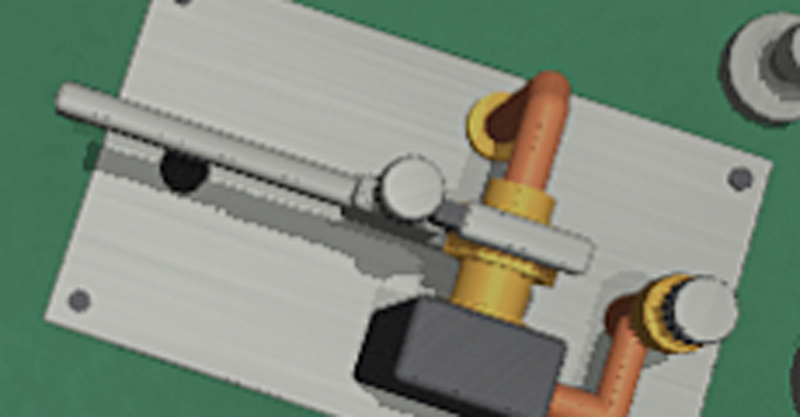

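View pics/sb.png

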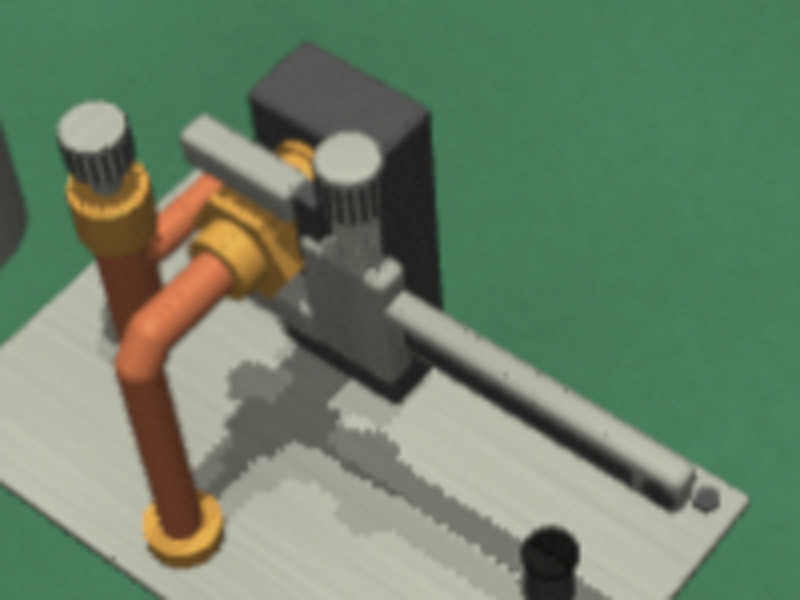

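Run:
```python
from h import *
T=grab('top');S=grab('scene')
k=tri(T,(373.4,258.8),S,(266.7,179.7));print('knobtop',k,onz(T,373.4,258.8,.234),onz(S,266.7,179.7,.234))
h=tri(T,(274.3,233),S,(351,258.5));print('end',h,onz(T,274.3,233,.162),onz(S,351,258.5,.162))
v=tri(T,(255+707/3.478,205+307/3.478),S,(180+94/4,140+130/4));print('valve',v)
K=(onz(T,373.4,258.8,.234)+onz(S,266.7,179.7,.234))/2
E=(onz(T,274.3,233,.162)+onz(S,351,258.5,.162))/2
d=(E-K)[:2];print(np.hypot(*d),np.degrees(np.arctan2(d[1],d[0])))
```

```text
knobtop (array([ 0.53275458, -0.11814242,  0.23165778]), np.float64(4.195400196086997e-05)) [ 0.53252572 -0.11779452  0.234     ] [ 0.53465119 -0.11727764  0.234     ]
end (array([0.58286369, 0.02695878, 0.15698114]), np.float64(0.002653854399227809)) [0.58237318 0.02550618 0.162     ] [0.58582921 0.02879654 0.162     ]
valve (array([ 0.48308485, -0.26074749,  0.15049054]), np.float64(0.0028018023576910733))
0.15325140186882505 70.75507245805574
```

Run:
```python
from h import *
from scipy.spatial.transform import Rotation as Ro
T=grab('top');S=grab('scene')
print('box',tri(T,(255+418/3.478,205+295/3.478),S,(180+430/4,140+110/4)))
print('jaw far tip top',tri(T,(255+595/3.478,205+240/3.478),S,(180+205/4,140+115/4)))
for p,q in [((303,195),(477,252)),((268,297),(447,354))]:
    d=onz(T,*p,.005)-onz(T,*q,.005);print(np.degrees(np.arctan2(d[1],d[0])))
d=onz(T,255+72/3.478,205+98/3.478,.162)-onz(T,255+350/3.478,205+186/3.478,.162);print(np.degrees(np.arctan2(d[1],d[0])))
s=bot.read_state();print(Ro.from_rotvec(s['tcp_rot']).as_matrix().round(3))
```

```text
box (array([ 0.48689506, -0.11205679,  0.21484826]), np.float64(0.01918978377776482))
jaw far tip top (array([ 0.50946762, -0.19360025,  0.20906045]), np.float64(0.010422090441146555))
70.7787579577536
71.2050183743911
71.348061666424
[[-0.926  0.376 -0.   ]
 [ 0.376  0.926 -0.001]
 [ 0.    -0.001 -1.   ]]
```

Request:
drive_tool([
  {"hand": 0.5,"offset": [1,-2,4],"angular": [0,0,-5]},
  {"hand": 0.5,"offset": [2.5,-6,8],"angular": [0,0,-10]},
  {"hand": 0.5,"offset": [4.5,-12,9],"angular": [0,0,-16]},
  {"hand": 0.5,"offset": [7,-18,9],"angular": [0,0,-22]},
  {"hand": 0.5,"offset": [9,-24,9],"angular": [0,0,-28]},
  {"hand": 0.5,"offset": [11.3,-30,9],"angular": [0,0,-34]},
  {"hand": 0.5,"offset": [13.5,-36,9],"angular": [0,0,-40]},
  {"hand": 0.5,"offset": [15.5,-41,9],"angular": [0,0,-44]},
], force=60)

```text
time: 1.3
tool_pos: [0.4093, 0.2135, 0.3216]
tcp_rot: [1.716, 2.631, 0.001]
wrist_force: [0.7, -0.4, -0.1]
width: 0.501
```

Request:
drive_tool([
  {"hand": 0.5,"offset": [2,-5.5,0],"angular": [0,0,-3]},
  {"hand": 0.5,"offset": [4,-11,0],"angular": [0,0,-6]},
  {"hand": 0.5,"offset": [6,-17,0],"angular": [0,0,-9]},
  {"hand": 0.5,"offset": [8,-22.5,0],"angular": [0,0,-12]},
  {"hand": 0.5,"offset": [10.5,-28,0],"angular": [0,0,-13]},
  {"hand": 0.5,"offset": [12.4,-33.2,0],"angular": [0,0,-13]},
  {"hand": 0.5,"offset": [12.4,-33.2,-3],"angular": [0,0,-13]},
  {"hand": 0.5,"offset": [12.4,-33.2,-5],"angular": [0,0,-13]},
])

```text
time: 2.3
tool_pos: [0.5325, -0.1172, 0.2697]
tcp_rot: [-2.001, -2.42, 0.001]
wrist_force: [0.4, 0.6, -0.7]
width: 0.501
```

Run:
```python
from h import *
from scipy.spatial.transform import Rotation as Ro
s=bot.read_state();M=Ro.from_rotvec(s['tcp_rot']).as_matrix();print(s['time'],s['tool_pos'],M[:,2],np.degrees(np.arctan2(M[1,1],M[0,1])),s['width'],s['q'])
c=grab('scene');cv2.imwrite('pics/s1.png',cv2.resize(c['frame'][60:300,140:400],(780,600+120)[:2] if 0 else (650,600),interpolation=cv2.INTER_CUBIC))
```

```text
2.3 [ 0.53248755 -0.11722558  0.269686  ] [-1.56612288e-03  5.65445506e-04 -9.99998614e-01] 10.809242029145077 0.5008464842232098 [-2.62463790e-01 -3.32056218e-03  1.83320206e+00  1.44494969e-04
  1.31337036e+00 -4.51156948e-01]
```

View pics/s1.png

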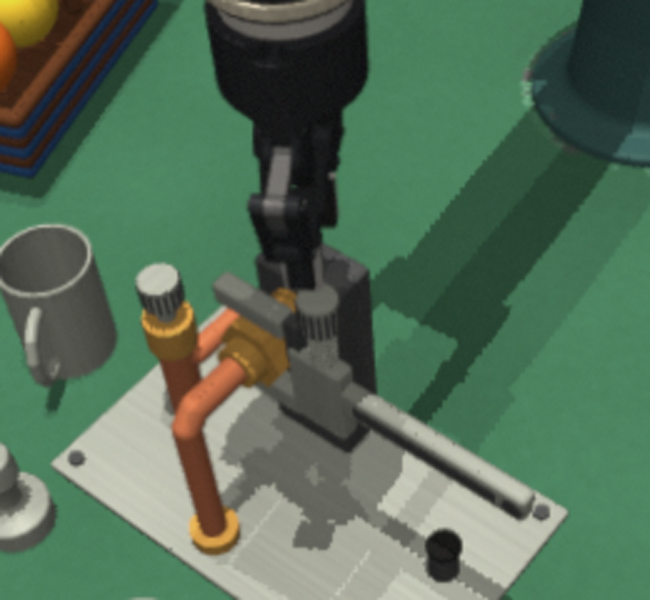

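Request:
drive_tool([
  {"hand": 0.5,"offset": [0.1,-0.05,-2],"angular": [0,0,0]},
  {"hand": 0.5,"offset": [0.1,-0.05,-4],"angular": [0,0,0]},
  {"hand": 0.5,"offset": [0.1,-0.05,-5.3],"angular": [0,0,0]},
  {"hand": 0.5,"offset": [0.1,-0.05,-6.3],"angular": [0,0,0]},
  {"hand": 0.5,"offset": [0.1,-0.05,-6.3],"angular": [0,0,0]},
])

```text
time: 2.98
tool_pos: [0.5335, -0.1169, 0.2074]
tcp_rot: [-1.999, -2.421, 0.001]
wrist_force: [-0.4, 0.4, -0.3]
width: 0.504
```

Request:
drive_tool([
  {"hand": 0.3,"offset": [0,0,0],"angular": [0,0,0]},
  {"hand": 0.2,"offset": [0,0,0],"angular": [0,0,0]},
  {"hand": 0.2,"offset": [0,0,0],"angular": [0,0,0]},
  {"hand": 0.2,"offset": [0,0,0],"angular": [0,0,0]},
], force=30)

```text
time: 3.48
tool_pos: [0.5324, -0.117, 0.2086]
tcp_rot: [-1.999, -2.42, 0.003]
wrist_force: [-4.9, 1.4, 1.8]
width: 0.294
```

```bash
cat > st.py <<'E'
from h import *
from scipy.spatial.transform import Rotation as Ro
s=bot.read_state();M=Ro.from_rotvec(s['tcp_rot']).as_matrix()
print(s['time'],s['tool_pos'].round(4),'yaw',np.degrees(np.arctan2(M[1,1],M[0,1])).round(2),'w',s['width'],'F',s['wrist_force'].round(2),'T',s['torque'].round(3),'q6',s['q'][5])
E
python3 st.py
```

```text
3.475 [ 0.5324 -0.117   0.2086] yaw 10.89 w 0.29418854230827124 F [-4.86  1.38  1.78] T [ 0.044  0.901 -0.024] q6 -0.4515493197447311
```

Request:
drive_tool([
  {"hand": 0.15,"offset": [-0.1,0,0],"angular": [0,0,0]},
  {"hand": 0.15,"offset": [-0.1,0,0],"angular": [0,0,-5]},
  {"hand": 0.15,"offset": [-0.1,0,0],"angular": [0,0,-10]},
  {"hand": 0.15,"offset": [-0.1,0,0],"angular": [0,0,-15]},
  {"hand": 0.15,"offset": [-0.1,0,0],"angular": [0,0,-20]},
], force=60)

```text
time: 4.1
tool_pos: [0.5325, -0.117, 0.2087]
tcp_rot: [-2.392, -2.035, 0.001]
wrist_force: [-3.7, 1.1, 1.0]
width: 0.285
```

```bash
python3 st.py
```

```text
4.1 [ 0.5325 -0.117   0.2087] yaw -9.23 w 0.28507266400788683 F [-3.69  1.11  0.98] T [0.118 0.641 0.229] q6 -0.10070020373664514
```

Request:
drive_tool([
  {"hand": 0.15,"offset": [-0.05,0,0],"angular": [0,0,-5]},
  {"hand": 0.15,"offset": [-0.05,0,0],"angular": [0,0,-10]},
  {"hand": 0.15,"offset": [-0.05,0,0],"angular": [0,0,-15]},
  {"hand": 0.15,"offset": [-0.05,0,0],"angular": [0,0,-20]},
])

```text
time: 4.6
tool_pos: [0.5326, -0.117, 0.2087]
tcp_rot: [2.71, 1.589, 0.001]
wrist_force: [-2.4, 1.7, 1.1]
width: 0.284
```

```bash
python3 st.py
```

```text
4.6 [ 0.5326 -0.117   0.2087] yaw -29.23 w 0.28417876627039396 F [-2.45  1.68  1.09] T [0.125 0.255 0.281] q6 0.24811731852861163
```

Request:
drive_tool([
  {"hand": 0.15,"offset": [0,0,0],"angular": [0,0,-3]},
  {"hand": 0.15,"offset": [0,0,0],"angular": [0,0,-5]},
])

```text
time: 4.85
tool_pos: [0.5326, -0.117, 0.2087]
tcp_rot: [2.776, 1.471, 0.001]
wrist_force: [-2.5, 2.7, 0.8]
width: 0.281
```

```bash
python3 st.py
```

```text
4.85 [ 0.5326 -0.117   0.2087] yaw -34.15 w 0.28108545502562915 F [-2.54  2.71  0.76] T [0.078 0.334 0.185] q6 0.3339566730428681
```

Request:
drive_tool([
  {"hand": 0.15,"offset": [0,0,0],"angular": [0,0,-2]},
  {"hand": 0.15,"offset": [0,0,0],"angular": [0,0,-4]},
])

```text
time: 5.1
tool_pos: [0.5326, -0.117, 0.2087]
tcp_rot: [2.826, 1.373, 0.0]
wrist_force: [-3.1, 1.6, 2.8]
width: 0.286
```

```bash
python3 st.py
```

```text
5.1 [ 0.5326 -0.117   0.2087] yaw -38.18 w 0.28628411047369956 F [-3.14  1.59  2.77] T [0.237 0.444 0.573] q6 0.40428087927337286
```

Request:
drive_tool([
  {"hand": 0.15,"offset": [0,0,0],"angular": [0,0,-2]},
  {"hand": 0.15,"offset": [0,0,0],"angular": [0,0,-2]},
])

```text
time: 5.35
tool_pos: [0.5326, -0.117, 0.2087]
tcp_rot: [2.848, 1.325, 0.001]
wrist_force: [-3.3, 2.5, 4.5]
width: 0.283
```

```bash
python3 st.py
```

```text
5.35 [ 0.5326 -0.117   0.2087] yaw -40.11 w 0.2832039313598682 F [-3.35  2.55  4.47] T [0.23  0.571 0.546] q6 0.4379914029567816
```

Request:
drive_tool([
  {"hand": 0.5,"offset": [0,0,0],"angular": [0,0,0]},
  {"hand": 0.5,"offset": [0,0,0],"angular": [0,0,0]},
  {"hand": 0.5,"offset": [0,0,2],"angular": [0,0,0]},
  {"hand": 0.5,"offset": [0,0,5],"angular": [0,0,0]},
  {"hand": 0.3,"offset": [1.5,4,7],"angular": [0,0,7]},
  {"hand": 0,"offset": [3,9,7],"angular": [0,0,14]},
  {"hand": 0,"offset": [4.35,12.7,5],"angular": [0,0,21]},
  {"hand": 0,"offset": [4.35,12.7,1],"angular": [0,0,21]},
])

```text
time: 6.35
tool_pos: [0.5796, 0.0124, 0.222]
tcp_rot: [2.552, 1.824, 0.011]
wrist_force: [0.1, -0.9, 0.2]
width: -0.003
```

```bash
python3 st.py
python3 - <<'E'
from h import *
c=grab('scene');cv2.imwrite('pics/s2.png',cv2.resize(c['frame'][140:290,180:380],(800,600),interpolation=cv2.INTER_CUBIC))
E
```

```text
6.35 [0.5796 0.0124 0.222 ] yaw -18.88 w -0.0026365426783682873 F [ 0.06 -0.95  0.24] T [-0.011  0.044  0.04 ] q6 0.3071300683627304
```

View pics/s2.png

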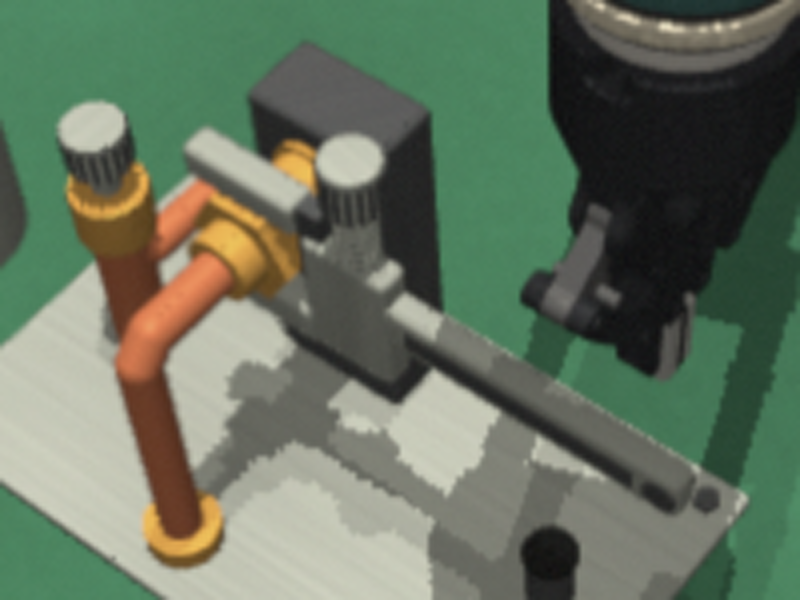

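Request:
drive_tool([
  {"hand": 0,"offset": [-0.4,-0.4,-2],"angular": [0,0,0]},
  {"hand": 0,"offset": [-0.4,-0.4,-4],"angular": [0,0,0]},
  {"hand": 0,"offset": [-0.4,-0.4,-5],"angular": [0,0,0]},
  {"hand": 0,"offset": [-0.4,-0.4,-5.5],"angular": [0,0,0]},
  {"hand": 0,"offset": [-0.4,-0.4,-5.5],"angular": [0,0,0]},
])

```text
time: 7.02
tool_pos: [0.5721, 0.0057, 0.1634]
tcp_rot: [2.56, 1.821, 0.0]
wrist_force: [0.0, 0.2, -0.2]
width: -0.0
```

```bash
python3 st.py
```

```text
7.025 [0.5721 0.0057 0.1634] yaw -19.13 w -0.00029487638812892306 F [ 0.01  0.24 -0.18] T [ 0.002 -0.014  0.049] q6 0.30017963162377215
```

Request:
drive_tool([
  {"hand": 0,"offset": [0.35,0.2,0],"angular": [0,0,0]},
  {"hand": 0,"offset": [0.35,0.2,-0.9],"angular": [0,0,0]},
  {"hand": 0,"offset": [0.35,0.2,-1.9],"angular": [0,0,0]},
  {"hand": 0,"offset": [0.35,0.15,-2.8],"angular": [0,0,0]},
  {"hand": 0,"offset": [0.3,0.1,-3.7],"angular": [0,0,0]},
  {"hand": 0,"offset": [0.3,-0.05,-4.6],"angular": [0,0,0]},
])

```text
time: 7.78
tool_pos: [0.575, 0.0053, 0.1166]
tcp_rot: [-2.559, -1.822, 0.0]
wrist_force: [1.6, 1.1, 3.2]
width: -0.006
```

```bash
python3 st.py
```

```text
7.775 [0.575  0.0053 0.1166] yaw -19.1 w -0.006076461237857487 F [1.64 1.08 3.22] T [ 0.073 -0.393 -0.002] q6 0.29933565867042394
```

Request:
drive_tool([
  {"hand": 0,"offset": [-0.05,-0.15,-0.9],"angular": [0,0,0]},
  {"hand": 0,"offset": [-0.15,-0.4,-1.8],"angular": [0,0,0]},
  {"hand": 0,"offset": [-0.25,-0.7,-2.6],"angular": [0,0,0]},
  {"hand": 0,"offset": [-0.35,-1.0,-3.4],"angular": [0,0,0]},
  {"hand": 0,"offset": [-0.45,-1.3,-4.2],"angular": [0,0,0]},
  {"hand": 0,"offset": [-0.45,-1.3,-4.2],"angular": [0,0,0]},
])

```text
time: 8.52
tool_pos: [0.5688, -0.0081, 0.0739]
tcp_rot: [-2.558, -1.821, 0.005]
wrist_force: [-0.4, -0.1, 0.2]
width: 0.001
```

```bash
python3 st.py
python3 - <<'E'
from h import *
c=grab('scene');cv2.imwrite('pics/s3.png',cv2.resize(c['frame'][140:290,180:380],(800,600),interpolation=cv2.INTER_CUBIC))
E
```

```text
8.525 [ 0.5688 -0.0081  0.0739] yaw -19.1 w 0.0005604079338439319 F [-0.37 -0.09  0.21] T [ 0.031 -0.023  0.046] q6 0.2763416716266316
```

View pics/s3.png

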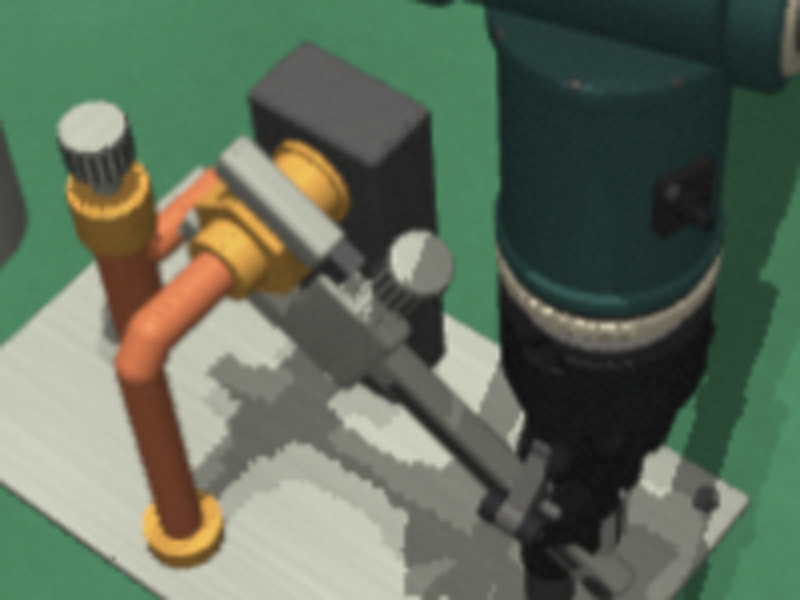

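Request:
drive_tool([
  {"hand": 0,"offset": [-0.1,-0.3,-0.5],"angular": [0,0,0]},
  {"hand": 0,"offset": [-0.15,-0.5,-0.9],"angular": [0,0,0]},
  {"hand": 0,"offset": [-0.15,-0.5,-0.9],"angular": [0,0,0]},
])

```text
time: 8.95
tool_pos: [0.5681, -0.0122, 0.0661]
tcp_rot: [-2.558, -1.821, 0.002]
wrist_force: [-3.0, 4.1, 4.2]
width: -0.004
```

```bash
python3 st.py
```

```text
8.95 [ 0.5681 -0.0122  0.0661] yaw -19.12 w -0.004217522787361575 F [-2.97  4.11  4.2 ] T [ 0.702  0.443 -0.056] q6 0.2673572980327987
```

Request:
drive_tool([
  {"hand": 0,"offset": [0,0,-0.3],"angular": [0,0,0]},
  {"hand": 0,"offset": [0,0,-0.6],"angular": [0,0,0]},
  {"hand": 0,"offset": [0,0,-0.6],"angular": [0,0,0]},
])

```text
time: 9.32
tool_pos: [0.5706, -0.0114, 0.0645]
tcp_rot: [2.56, 1.821, 0.005]
wrist_force: [-8.2, 7.7, 24.3]
width: 0.001
```

```bash
python3 st.py
```

```text
9.325 [ 0.5706 -0.0114  0.0645] yaw -19.14 w 0.0013802542234194733 F [-8.17  7.74 24.31] T [ 1.187  1.426 -0.062] q6 0.26754297846487485
```

Request:
drive_tool([
  {"hand": 0,"offset": [0,0,1],"angular": [0,0,0]},
  {"hand": 0,"offset": [0.2,0.6,3],"angular": [0,0,0]},
  {"hand": 0,"offset": [0.7,2,8],"angular": [0,0,0]},
  {"hand": 0,"offset": [2,6,12],"angular": [0,0,0]},
  {"hand": 0,"offset": [2,11,15],"angular": [0,0,0]},
  {"hand": 0,"offset": [2,16,18],"angular": [0,0,0]},
  {"hand": 0,"offset": [1,21,18],"angular": [0,0,0]},
  {"hand": 0,"offset": [0,26,18],"angular": [0,0,0]},
])

```text
time: 10.32
tool_pos: [0.5693, 0.2482, 0.2404]
tcp_rot: [2.558, 1.821, 0.001]
wrist_force: [0.6, -0.2, 0.0]
width: -0.0
```

```bash
python3 st.py
python3 - <<'E'
from h import *
c=grab('scene');d=grab('top')
a=cv2.resize(c['frame'][145:295,180:380],(533,400),interpolation=cv2.INTER_CUBIC)
cv2.imwrite('pics/s4.png',cv2.resize(c['frame'][140:290,180:380],(800,600),interpolation=cv2.INTER_CUBIC));cv2.imwrite('pics/t4.png',cv2.resize(d['frame'][205:325,255:485],(800,417),interpolation=cv2.INTER_CUBIC))
E
```

```text
10.325 [0.5693 0.2482 0.2404] yaw -19.12 w -0.0001642637930877318 F [ 0.58 -0.2   0.04] T [-0.036 -0.049 -0.003] q6 0.7059839186852177
```

View pics/s4.png

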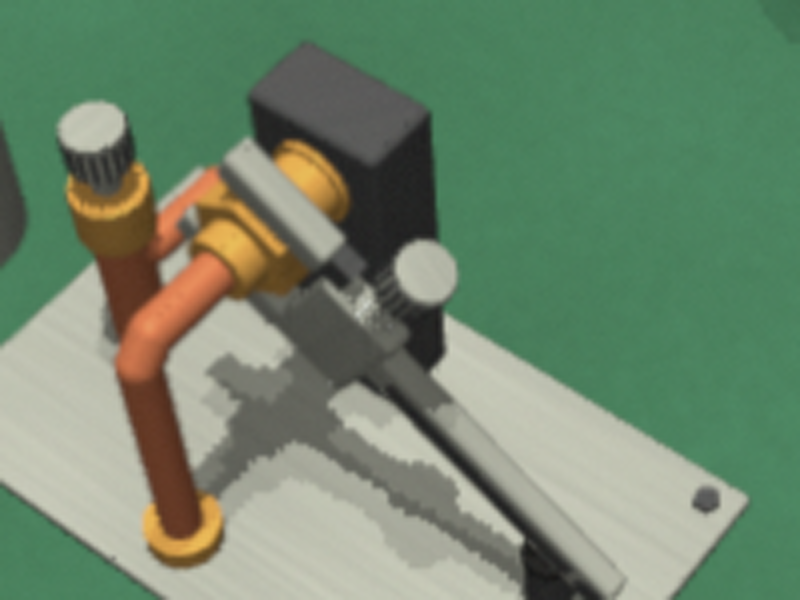

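View pics/t4.png

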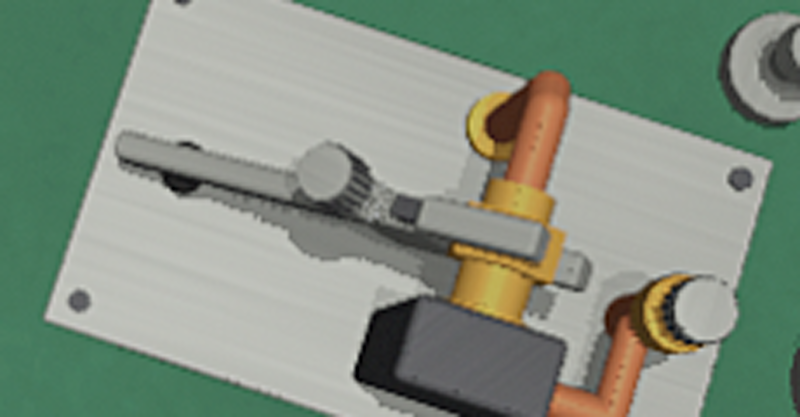

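Run:
```python
from h import *
T=grab('top');S=grab('scene')
k=tri(T,(255+327/3.478,205+173/3.478),S,(180+426/4,140+272/4));print('knobtop',k,'shift along y',(k[0]-[.533,-.1178,.234])@[.324,.946,0], 'expect .0356, z .192')
print(bot.finish_job())
```

```text
knobtop (array([ 0.54341412, -0.08647223,  0.18886618]), np.float64(0.0018046480268706128)) shift along y 0.033010248487989904 expect .0356, z .192
the job is handed in; nothing more can be done
None
```

I closed the wrench on the nut, pressed the handle down onto its post, let go and handed the job in at about 10.4 s, well inside the 42 s limit.

**Worm knob:** I turned the knob about 50° clockwise from above. The turning torque stayed between 0.19 and 0.28 N m, then jumped to about 0.55 N m after roughly 49° and rose no further. I took that as the jaws touching the nut. The jaw drop judged from the picture (about 8 mm) roughly agrees with the turn (7.7 mm). The last 2° may have been the pads slipping.

**Handle:** I pressed it down with shut fingers. It took 3 to 4 N on the way where I read it, then rose to 24 N at the stop. I then lifted off and moved about 26 cm clear.

**Last checks:**
- Both camera views show the handle resting on the post.
- The upper jaw lies flat on the nut, which appears to have turned with it. I did not measure the nut's angle.
- The knob's new position is within 3 mm of where a 0.55 rad swing would put it.
- The valve knob looks unchanged, and the force reading is back to about zero.

No check failed. During the final press the tool felt about 8 N of sideways force and shifted 2 to 3 mm.

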